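# Cock the jig's spring jaw on its stop pin and lock the pin

### The job

Make the gluing jig ready for loading: push the red lug of the spring jaw away from the fixed jaw, past half travel, until the yellow-headed stop pin drops, then let go so that the jaw springs back and stays latched half open against the pin. Then push the blue knob round so that the keeper swings fully over the head of the dropped pin. Only push with the fingertips, and gently: do not ram the jaw or the keeper against the end of its travel, do not pull the pin up, and leave the loose things round the jig where they are.

Things in the scene. Friction and masses are not known exactly. Their poses are not given: they have to be found in the camera images.
- jig: Fixed plywood jig on the bench, 136 x 106 mm. Origin on the bench top; its x axis is the way the jaw opens, away from the robot and to the left (0.4 to 1.0 rad left of world x), y to the left of that, z up. In this frame (mm): base up to z 18; dark fixed jaw at x -42 to -26, up to z 33; aluminium bridge that guides the stop pin at x 40 to 72, y -25 to 25, up to z 62.
- spring_jaw (a joint): Sliding jaw, value in m along the jig's x: 0 closed (start), hard end at 0.040. Its spring pushes back with 5.6 N at 0, 7.4 N at half, 9 N at the end, and it is damped (25 N per m/s). Once it is past about 0.025 the stop pin drops; on release the jaw comes back to rest on the pin at about 0.020. Released earlier it returns to 0.
- lug_face (a point): Middle of the front face (to be pushed along the jig's +x) of the upright red lug on the jaw, moving with the jaw: 30 mm wide (y), 12 mm thick, from z 36 to 74 mm above the bench; this point is at jig x -10 (when closed), y 0, z 60. The space in front of it is free above z 34. Below the lug is the wooden jaw block, y -34 to 34, up to z 36.
- stop_pin: Loose steel drop pin, 12 mm diameter, 54 mm long, with a yellow mushroom head 26 mm across, upright in the bore of the bridge at x 56, y 0 in the jig frame. Origin at the middle of its lower end: 36 mm above the bench while it rides on the slide, 24 mm once it has dropped into the notch. It falls by its own weight and need not be touched.
- keeper (a joint): Swing of the flat dark steel keeper about the vertical pivot, in rad: grows anticlockwise seen from above, hard ends at 0 and 1.571; starts at 0 to 0.4; 1.571 is fully over the pin. It stays where it is left (about 1.7 N at the knob moves it). The 58 mm arm opposite the knob passes 3 mm over the dropped pin's head, but a pin that is still up bars it.
- blue_knob (a point): Centre of the upright blue knob on the keeper's other end, 14 mm diameter, from z 81 to 107 mm above the bench; this point is at z 97, 36 mm from the pivot. At keeper 0 it lies from the pivot towards the jig's -x, at 1.571 towards the jig's -y. Bar between knob and pivot: top at z 87, so fingertips at z 92 or more pass over it.
- keeper_pivot (a point): Middle of the top of the keeper's pivot, fixed on the jig at x 56, y -48, z 88 mm in the jig frame; a screw head on it reaches z 90.
- blank: Bystander: dark rosewood blank, 34 x 152 x 12 mm, on the bench left of the jig. Origin at the centre of its underside.
- files: Bystander: bundle of nut files, 21 x 152 x 15 mm, on the bench behind the jig. Origin at the centre of its underside.
- capo: Bystander: black U-shaped capo, 40 x 75 x 18 mm, on the bench behind and left of the jig. Origin at the centre of its underside.
Not all that is in view belongs to the job. What is meant by the stop_pin is not brown, and is the smaller of those in its own colour.

How it is judged (in metres and radians):
On the way, in this order (a step that is already met when the one before it is completed fails the run):
1. the jaw is pushed past half travel (beyond 24 mm) (value of joint spring_jaw above 0.024 m).
2. the jaw is let go and rests latched half open (16 to 25 mm) against the dropped stop pin, nothing touching the jig (value of joint spring_jaw between 0.016 and 0.025 m and z of stop_pin in the frame of jig below 0.03 m and contact force between the fingers and jig below 0.5 N), for 0.3 s.
3. the keeper is swung over the pin's head (beyond 1.35 rad) (value of joint keeper above 1.35 rad).
At the end, for the whole second after the job is handed in: The jaw rests latched half open at 16 to 25 mm with the stop pin down in its notch (its lower end below 30 mm), and the keeper lies over the pin's head (at least 1.35 of its 1.57 rad), all at rest (value of joint spring_jaw between 0.016 and 0.025 m and z of stop_pin in the frame of jig below 0.03 m and value of joint keeper above 1.35 rad and velocity of joint spring_jaw below 0.01 m/s and velocity of joint keeper between -0.05 and 0.05 rad/s); the robot touches nothing.
It fails at once if the jig is rammed: the fingers press on it with over 35 N (contact force between the fingers and jig above 35 N).
It fails at once if the stop pin is pulled up (more than 8 mm above its start) (z of stop_pin in the frame of jig above 0.044 m).
It fails at once if a bystander is moved more than 20 mm (distance of any of blank, files, capo from where it was at the start of the episode above 0.02 m).
It also fails if it takes over 54 s, if anything falls off the work surface, if the arm or the gripper's body presses on something with over 40 N, if the wrist force passes 120 N, or if a joint passes its speed limit or range.

### The arm

A 6-joint arm with a two-finger parallel gripper is mounted at the origin on a cart in front of the work surface, level with it; the furniture and walls round the work are solid. World frame = base frame: x ahead of the robot, y to its left, z up, the work surface at z = 0. Lengths are in m, angles in degrees, forces in N, time in s.
With the tool pointing down it reaches from about 0.4 to 0.825 m from the base axis. Payload 7 kg.
Tool frame: the origin (TCP) lies between the finger pads; the fingertips stand 19 mm ahead of it and the grasp point (between the pads) is the TCP (r.finger_overhang is the distance from the TCP to the fingertips, in m); z points along the fingers, y is the direction in which the jaws open and shut (so a half turn about z gives the same grasp; the last joint's range is limited). The gripper opens to 88 mm and grips with 3 to 60 N. Pads are 19 mm wide; open, the fingers measure 130 mm over their backs; the gripper's body (78 mm by 193 mm) begins 47 mm behind the grasp point.
Start: joints at [-51.159, 20.546, 0.682, 0, -70.136, -16.507], TCP at [0.256, -0.624, 0.246] pointing down, gripper open.
Joint ranges: [-176.03, 176.03], [-82.01, 121.73], [-58.28, 71.71], [-173.87, 95.51], [-174.79, -0.11], [-173.66, 173.66]. Speed limits (degrees/s): [136.94, 136.94, 172.46, 180, 180, 180].

### API

Orientations are given as [roll, pitch, yaw] about the fixed x, y, z axes, in that order (R = Rz(yaw) Ry(pitch) Rx(roll)).
In Python, from plant import r, optics gives the robot as it stands. The module is installed in compiled form; this text tells all that it offers.
- The arm moves only by the tool step_arm, never from a script. Its argument "increments" is a list of rows, each an object of numbers: "tx", "ty", "tz": the shift along the world's x, y, z in mm; "ax", "ay", "az": the turn, a rotation vector about the world's x, y, z in degrees; "claw": the gripper command: -1 is shut, 1 is fully open, values between are in proportion. In form: [{"tx": .., "ty": .., "tz": .., "ax": .., "ay": .., "az": .., "claw": ..}, ...]. A call has 1 to 12 rows; each row shifts and turns the commanded pose from where the row before left it; what a row does not reach is not made up. A row lasts 1/10 s, in which the tool goes at most 50 mm and 8.59 degrees, less where a joint would pass 70% of its speed; a pose out of reach is approached as far as the arm can. A call with a gripper value outside its range is refused whole. The fingers move at their own pace and stop on an object; "newtons" is the grip in N (left out, the last holds). Time passes only in rows, so rows that do not move let the fingers close. It gives the time, the measured TCP pose, the force and the opening at its end, in the units of the state.
- r.get_state(): the state, without advancing time (a new reading comes with each control period).
- optics.capture(name): name is "side" or "top"; returns a dict with "image" (384x512x3 uint8, blue, green, red), "depth" (384x512 float32, m along the optical axis (not along the pixel's ray), 0 where there is no reading), "fx", "fy", "cx", "cy" (pixels), "R" (3x3) and "t" (3): a world point X has camera coordinates R X + t. Camera axes: x right, y down, z forward; pixel columns grow to the right and rows downward; lengths in m; the calibration is good to about 2 mm. A picture is of the moment at which its call begins.
- r.close_job(): hands the job in, once; it reports no verdict.
The state is a dict: "time_s": time; "joints": joint angles; "qd": joint speeds; "joint_torque": joint torques, N m; "tcp_pos": TCP position; "eef_rot": TCP orientation; "contact_force": force on the tool from outside, world axes, zero at the start; "moment": the same for the moment, N m; "gripper_width": finger opening in m.
Only numpy, scipy, OpenCV 4.12 (cv2) and the standard library are available. Lean on these libraries where they do the work, as an engineer would, in place of code of your own. Each camera call takes 0.05 s, during which the arm holds its last target. There are 200 camera calls.

## Working session

There is one attempt and no reset: what is moved stays moved. The work goes in short steps, Python scripts to look and compute and a tool call to move; the robot and the scene stay as the last step left them, time stands still between calls to the robot, and variables do not carry over. Pictures are saved under pics/ and viewed, about 8 in all and at most 12, crops included, and the job is handed in when it is done.

Besides the shell and the picture viewer there is one more tool, called by a JSON object that holds its "api" and its "payload". step_arm: Moves the arm, as the interface text tells. Its arguments: {"type":"object","properties":{"increments":{"type":"array","items":{"type":"object","properties":{"tx":{"type":"number"},"ty":{"type":"number"},"tz":{"type":"number"},"ax":{"type":"number"},"ay":{"type":"number"},"az":{"type":"number"},"claw":{"type":"number"}}}},"newtons":{"type":"number"}},"required":["increments"]}

```bash
mkdir -p pics; cat > h.py <<'E'
import numpy as np, cv2
from plant import r, optics
def cap(n):
    c=optics.capture(n); return c
def world(c,u,v,z=None):
    d=c["depth"][int(v),int(u)] if z is None else None
    ray=np.array([(u-c["cx"])/c["fx"],(v-c["cy"])/c["fy"],1.])
    R=np.array(c["R"]);t=np.array(c["t"])
    if z is None: return R.T@(ray*d-t)
    o=-R.T@t; w=R.T@ray
    return o+w*(z-o[2])/w[2]
def cloud(c):
    v,u=np.mgrid[:384,:512]; d=c["depth"]
    P=np.stack([(u-c["cx"])/c["fx"]*d,(v-c["cy"])/c["fy"]*d,d],-1)
    return (P-np.array(c["t"]))@np.array(c["R"])
E
python3 - <<'E'
from h import *
s=r.get_state();print(s)
a=cap("top");b=cap("side")
for c in(a,b):print(c["fx"],-np.array(c["R"]).T@c["t"])
cv2.imwrite("pics/a.png",np.vstack([a["image"],b["image"]])[:, :] if 0 else a["image"]);cv2.imwrite("pics/b.png",b["image"])
E
```

```text
{'time_s': 0.0, 'joints': array([-5.11593528e+01,  2.05891935e+01,  6.33319234e-01, -2.11501001e-02,
       -7.01374450e+01, -1.65080554e+01]), 'qd': array([-0.05042778, -0.06243148,  0.08004082,  0.12212617, -0.05863082,
       -0.03157844]), 'joint_torque': array([-1.58138726e-03, -5.82721639e+01,  2.93051165e+01,  6.99701965e+00,
        6.65083411e-03, -1.55496036e-04]), 'tcp_pos': array([ 0.25629771, -0.62393337,  0.24464129]), 'eef_rot': array([ 1.79904877e+02, -7.45634533e-03, -1.57674604e+02]), 'contact_force': array([ 0.26456154,  0.62536872, -0.30303905]), 'moment': array([-0.00519378, -0.01428955,  0.00937759]), 'gripper_width': 0.08730490925662335}
421.90553949726836 [0.48328586 0.51872882 0.94079169]
408.6004991071177 [ 0.55976363 -0.25267713  0.4275831 ]
```

View pics/a.png

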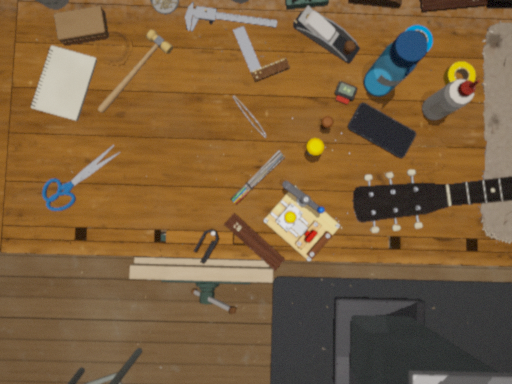

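View pics/b.png

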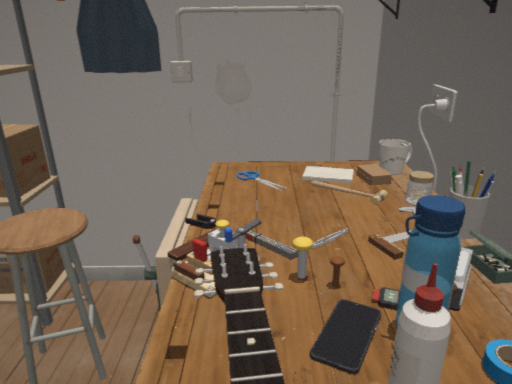

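The top view shows two yellow-headed pins and one brown: the jig's at about (291,216), a larger free-standing one at (315,147), and the brown one at (326,122). The one in the jig's bridge is smaller and yellow, so it fits. The red lug is at about (311,235), and the blue knob at about (321,210).

```bash
python3 - <<'E'
from h import *
a=cap("top");print(np.array(a["R"]).round(3))
W=cloud(a);im=a["image"]
cv2.imwrite("pics/c.png",cv2.resize(im[170:270,220:350],None,fx=6,fy=6,interpolation=cv2.INTER_CUBIC))
hsv=cv2.cvtColor(im,cv2.COLOR_BGR2HSV)
box=np.zeros(im.shape[:2],bool);box[175:265,255:345]=1
def rep(n,m,zlo,zhi):
    m=m&box;m&=(W[...,2]>zlo)&(W[...,2]<zhi)
    v,u=np.nonzero(m);p=W[m]
    print(n,len(u),u.mean(),v.mean(),np.median(p,0).round(4),p.mean(0).round(4),p.min(0).round(3),p.max(0).round(3))
H,S,V=[hsv[...,i] for i in range(3)]
rep("yel",(abs(H-27.)<6)&(S>170)&(V>130),.07,.12)
rep("red",((H<6)|(H>174))&(S>170)&(V>90),.06,.09)
rep("blue",(H>100)&(H<125)&(S>150)&(V>70),.085,.13)
m=box&(W[...,2]>.012)&(W[...,2]<.023)
v,u=np.nonzero(m);p=W[m];q=(p[:,:2]*1000).astype(np.float32);print("base",cv2.minAreaRect(q),len(u))
E
```

```text
[[ 0.028 -0.999  0.019]
 [-0.997 -0.029 -0.066]
 [ 0.066 -0.017 -0.998]]
yel 87 289.86206896551727 216.73563218390805 [0.4855 0.4451 0.0899] [0.4859 0.4454 0.0898] [0.477 0.435 0.086] [0.495 0.455 0.093]
red 58 310.32758620689657 235.91379310344828 [0.4477 0.4013 0.0729] [0.4478 0.4009 0.0724] [0.437 0.392 0.061] [0.458 0.411 0.076]
blue 25 320.4 209.24 [0.5028 0.3872 0.106 ] [0.5024 0.3865 0.1058] [0.499 0.381 0.101] [0.507 0.391 0.109]
base ((481.1925354003906, 422.88720703125), (195.0601043701172, 184.6478729248047), 1.6698805093765259) 1768
```

View pics/c.png

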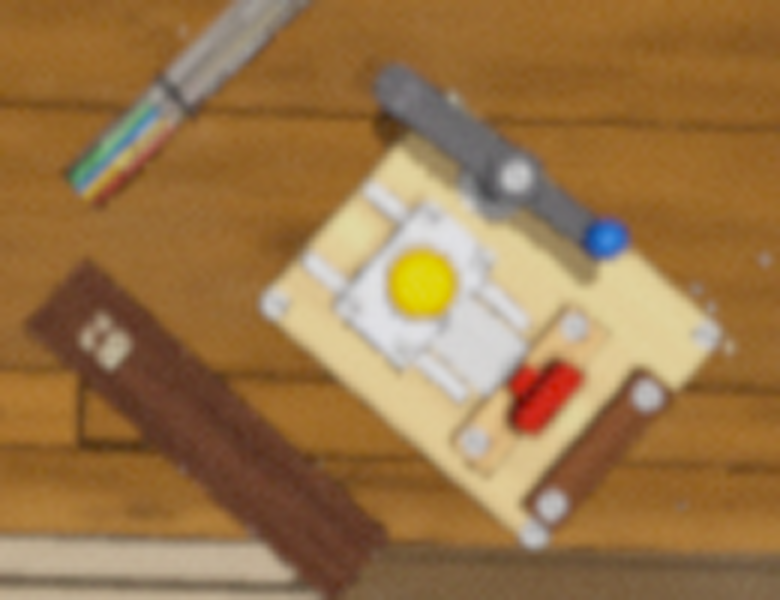

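The enlarged crop confirms it: the yellow head at crop (422,283) sits in the aluminium bridge. The lug is at crop (545,395), the pivot screw at (517,175) and the knob at (606,237). The keeper is close to 0.

```bash
python3 - <<'E'
from h import *
from scipy.spatial.transform import Rotation as Ro
a=cap("top")
f=lambda x,y,z:world(a,220+(x-2.5)/6,170+(y-2.5)/6,z)
P={n:f(*k) for n,k in dict(pin=(422,283,.090),piv=(517,175,.090),knob=(606,237,.107),lug=(548,395,.074),
 s1=(535,535,.019),s2=(273,303,.019),s3=(707,333,.019),b1=(551,503,.034),b2=(648,395,.034)).items()}
for n,p in P.items():print(n,(p*1000).round(1))
d=P['s2']-P['s1'];print("edge ang",np.degrees(np.arctan2(d[1],d[0])),np.linalg.norm(d))
d=P['s1']-P['s3'];print("y-edge ang-90",np.degrees(np.arctan2(d[1],d[0]))-90,np.linalg.norm(d))
J={'pin':(56,0),'piv':(56,-48),'lug':(-4,0)}
A=np.array([J[k] for k in J])/1e3;B=np.array([P[k][:2] for k in J])
Rr,_=cv2.estimateAffinePartial2D(A,B);print(Rr)
Ac,Bc=A-A.mean(0),B-B.mean(0)
th=np.arctan2((Ac[:,0]*Bc[:,1]-Ac[:,1]*Bc[:,0]).sum(),(Ac*Bc).sum())
R2=np.array([[np.cos(th),-np.sin(th)],[np.sin(th),np.cos(th)]]);o=B.mean(0)-R2@A.mean(0)
print("th",np.degrees(th),"o",o*1000,"res",((B-(A@R2.T+o))*1000).round(1))
for n,p in P.items():print(n,(R2.T@(p[:2]-o)*1000).round(1))
E
```

```text
pin [485.9 445.3  90. ]
piv [523.1 414.1  90. ]
knob [502.7 386.3 107. ]
lug [449.  399.9  74. ]
s1 [396.3 396.1  19. ]
s2 [477.3 493.2  19. ]
s3 [470.8 334.8  19. ]
b1 [409.1 392.6  34. ]
b2 [448.3 358.6  34. ]
edge ang 50.14986785107508 0.12648460505967485
y-edge ang-90 50.59801006386786 0.09650610731293374
[[ 0.63334386 -0.75506453  0.45108137]
 [ 0.75506453  0.63334386  0.4027095 ]]
th 50.010265514524335 o [450.56880654 402.45898543] res [[-0.7 -0.1]
 [-0.3 -0.4]
 [ 1.   0.5]]
pin [55.5  0.5]
piv [ 55.5 -48.1]
knob [ 21.1 -50.3]
lug [-3.  -0.4]
s1 [-39.8  37.5]
s2 [86.7 37.8]
s3 [-38.8 -59. ]
b1 [-34.2  25.4]
b2 [-35.  -26.5]
```

{"api": "step_arm", "payload": {"increments": [{"tx":14.4,"ty":37,"az":2.8,"claw":-1},{"tx":14.4,"ty":37,"az":2.8,"claw":-1},{"tx":14.4,"ty":37,"az":2.8,"claw":-1},{"tx":14.4,"ty":37,"az":2.8,"claw":-1},{"tx":14.4,"ty":37,"az":2.8,"claw":-1},{"tx":14.4,"ty":37,"az":2.8,"claw":-1},{"tx":14.4,"ty":37,"az":2.8,"claw":-1},{"tx":14.4,"ty":37,"az":2.8,"claw":-1},{"tx":14.4,"ty":37,"az":2.8,"claw":-1},{"tx":14.4,"ty":37,"az":2.6,"claw":-1}], "newtons": 10}}

```text
$.increments[0]: bad value
```

{"api": "step_arm", "payload": {"increments": [{"tx":8,"ty":40,"claw":-1},{"tx":8,"ty":40,"claw":-1},{"tx":8,"ty":40,"claw":-1},{"tx":8,"ty":40,"claw":-1},{"tx":8,"ty":40,"claw":-1},{"tx":8,"ty":40,"claw":-1},{"tx":-2,"ty":40,"claw":-1},{"tx":-2,"ty":40,"claw":-1},{"tx":-2,"ty":40,"claw":-1},{"tx":-2,"ty":40,"claw":-1},{"claw":-1}]}}

```text
$.increments[0]: bad value
```

{"api": "step_arm", "payload": {"increments": [{"tx":14.4,"ty":37,"tz":0,"ax":0,"ay":0,"az":2.8,"claw":-1}], "newtons": 10}}

```text
time_s: 0.3
tcp_pos: [0.2698, -0.5892, 0.244]
eef_rot: [179.9, -0.1, -155.0]
contact_force: [0.2, 1.2, 0.4]
gripper_width: 0.0836
```

All seven fields are needed in each row.

{"api": "step_arm", "payload": {"increments": [{"tx":14.4,"ty":37,"tz":0,"ax":0,"ay":0,"az":2.8,"claw":-1},{"tx":14.4,"ty":37,"tz":0,"ax":0,"ay":0,"az":2.8,"claw":-1},{"tx":14.4,"ty":37,"tz":0,"ax":0,"ay":0,"az":2.8,"claw":-1},{"tx":14.4,"ty":37,"tz":0,"ax":0,"ay":0,"az":2.8,"claw":-1},{"tx":14.4,"ty":37,"tz":0,"ax":0,"ay":0,"az":2.8,"claw":-1},{"tx":14.4,"ty":37,"tz":0,"ax":0,"ay":0,"az":2.8,"claw":-1},{"tx":14.4,"ty":37,"tz":0,"ax":0,"ay":0,"az":2.8,"claw":-1},{"tx":14.4,"ty":37,"tz":0,"ax":0,"ay":0,"az":2.8,"claw":-1},{"tx":14.4,"ty":37,"tz":0,"ax":0,"ay":0,"az":2.6,"claw":-1}]}}

```text
time_s: 1.2
tcp_pos: [0.4007, -0.2528, 0.2457]
eef_rot: [-180.0, 0.0, -129.8]
contact_force: [0.5, -0.2, 0.8]
gripper_width: 0.0131
```

{"api": "step_arm", "payload": {"increments": [{"tx":8,"ty":40,"tz":0,"ax":0,"ay":0,"az":0,"claw":-1},{"tx":8,"ty":40,"tz":0,"ax":0,"ay":0,"az":0,"claw":-1},{"tx":8,"ty":40,"tz":0,"ax":0,"ay":0,"az":0,"claw":-1},{"tx":8,"ty":40,"tz":0,"ax":0,"ay":0,"az":0,"claw":-1},{"tx":8,"ty":40,"tz":0,"ax":0,"ay":0,"az":0,"claw":-1},{"tx":8,"ty":40,"tz":0,"ax":0,"ay":0,"az":0,"claw":-1},{"tx":-2,"ty":40,"tz":0,"ax":0,"ay":0,"az":0,"claw":-1},{"tx":-2,"ty":40,"tz":0,"ax":0,"ay":0,"az":0,"claw":-1},{"tx":-2,"ty":40,"tz":0,"ax":0,"ay":0,"az":0,"claw":-1},{"tx":-2,"ty":40,"tz":0,"ax":0,"ay":0,"az":0,"claw":-1},{"tx":0,"ty":0,"tz":0,"ax":0,"ay":0,"az":0,"claw":-1}]}}

```text
time_s: 2.3
tcp_pos: [0.4405, 0.1492, 0.2456]
eef_rot: [180.0, 0.0, -129.7]
contact_force: [-0.6, -1.0, -0.3]
gripper_width: 0.0003
```

{"api": "step_arm", "payload": {"increments": [{"tx":-2,"ty":38,"tz":0,"ax":0,"ay":0,"az":0,"claw":-1},{"tx":-2,"ty":38,"tz":0,"ax":0,"ay":0,"az":0,"claw":-1},{"tx":-2,"ty":38,"tz":0,"ax":0,"ay":0,"az":0,"claw":-1},{"tx":-2,"ty":38,"tz":0,"ax":0,"ay":0,"az":0,"claw":-1},{"tx":-2,"ty":38,"tz":0,"ax":0,"ay":0,"az":0,"claw":-1},{"tx":-1,"ty":38,"tz":0,"ax":0,"ay":0,"az":-0.2,"claw":-1},{"tx":0,"ty":0,"tz":-40,"ax":0,"ay":0,"az":0,"claw":-1},{"tx":0,"ty":0,"tz":-40,"ax":0,"ay":0,"az":0,"claw":-1},{"tx":0,"ty":0,"tz":-40,"ax":0,"ay":0,"az":0,"claw":-1},{"tx":0,"ty":0,"tz":-25,"ax":0,"ay":0,"az":0,"claw":-1},{"tx":0,"ty":0,"tz":0,"ax":0,"ay":0,"az":0,"claw":-1}]}}

```text
time_s: 3.4
tcp_pos: [0.4281, 0.371, 0.0969]
eef_rot: [-180.0, -0.4, -130.1]
contact_force: [0.0, -0.7, 0.0]
gripper_width: 0.0003
```

```bash
python3 - <<'E'
from h import *
a=cap("top");b=cap("side")
A=cv2.resize(a["image"][170:270,220:350],(520,400),interpolation=cv2.INTER_CUBIC)
B=cv2.resize(b["image"][180:320,140:322],(520,400),interpolation=cv2.INTER_CUBIC)[:, :270]
cv2.imwrite("pics/d.png",np.hstack([A,B]))
E
```

```text
(no output)
```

View pics/d.png

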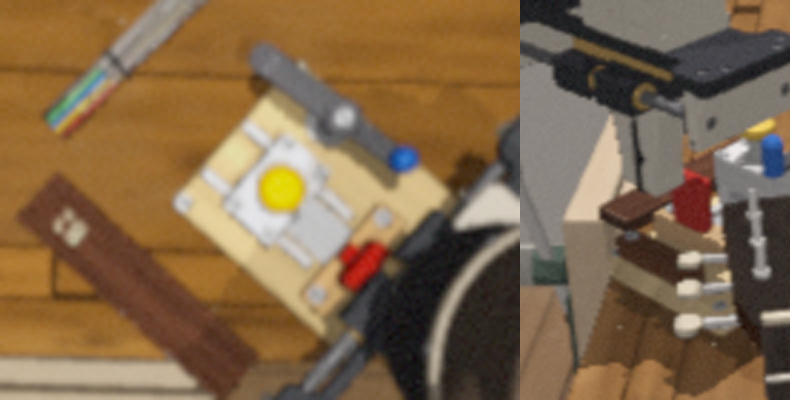

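The left panel shows the shut fingertips just in front of the lug at about (360,262). The right panel shows them lined up behind the lug and clear of the fixed jaw. I'll lower and approach next.

{"api": "step_arm", "payload": {"increments": [{"tx":1.9,"ty":6.2,"tz":0,"ax":0,"ay":0.2,"az":0,"claw":-1},{"tx":0,"ty":0,"tz":-14,"ax":0,"ay":0,"az":0,"claw":-1},{"tx":0,"ty":0,"tz":-14,"ax":0,"ay":0,"az":0,"claw":-1},{"tx":3.2,"ty":3.8,"tz":0,"ax":0,"ay":0,"az":0,"claw":-1},{"tx":0,"ty":0,"tz":0,"ax":0,"ay":0,"az":0,"claw":-1}]}}

```text
time_s: 4.0
tcp_pos: [0.4357, 0.3851, 0.0741]
eef_rot: [179.8, 0.0, -130.0]
contact_force: [-0.3, 0.1, -0.0]
gripper_width: 0.0003
```

{"api": "step_arm", "payload": {"increments": [{"tx":1.9,"ty":2.3,"tz":0,"ax":0,"ay":0,"az":0,"claw":-1},{"tx":1.9,"ty":2.3,"tz":0,"ax":0,"ay":0,"az":0,"claw":-1},{"tx":1.9,"ty":2.3,"tz":0,"ax":0,"ay":0,"az":0,"claw":-1},{"tx":1.9,"ty":2.3,"tz":0,"ax":0,"ay":0,"az":0,"claw":-1},{"tx":0,"ty":0,"tz":0,"ax":0,"ay":0,"az":0,"claw":-1}]}}

```text
time_s: 4.5
tcp_pos: [0.4416, 0.3919, 0.0734]
eef_rot: [179.9, -0.3, -130.1]
contact_force: [-4.1, -3.7, 4.3]
gripper_width: 0.0005
```

{"api": "step_arm", "payload": {"increments": [{"tx":1.9,"ty":2.3,"tz":0,"ax":0,"ay":0,"az":0,"claw":-1},{"tx":1.9,"ty":2.3,"tz":0,"ax":0,"ay":0,"az":0,"claw":-1},{"tx":1.9,"ty":2.3,"tz":0,"ax":0,"ay":0,"az":0,"claw":-1},{"tx":1.9,"ty":2.3,"tz":0,"ax":0,"ay":0,"az":0,"claw":-1},{"tx":1.9,"ty":2.3,"tz":0,"ax":0,"ay":0,"az":0,"claw":-1},{"tx":1.9,"ty":2.3,"tz":0,"ax":0,"ay":0,"az":0,"claw":-1},{"tx":0,"ty":0,"tz":0,"ax":0,"ay":0,"az":0,"claw":-1},{"tx":0,"ty":0,"tz":0,"ax":0,"ay":0,"az":0,"claw":-1}]}}

```text
time_s: 5.3
tcp_pos: [0.4527, 0.4052, 0.0733]
eef_rot: [179.9, -0.3, -130.1]
contact_force: [-5.0, -5.7, 4.8]
gripper_width: 0.0003
```

```bash
cat > m.py <<'E'
from h import *
import sys
th=np.radians(50.1);ex=np.array([np.cos(th),np.sin(th)]);ey=np.array([-ex[1],ex[0]]);o=np.array([.4506,.4025])
def J(p):d=np.asarray(p)[:2]-o;return (d@ex*1000).round(1),(d@ey*1000).round(1)
def look(save=None):
    s=r.get_state();f=s["contact_force"];print("tcp jig",J(s["tcp_pos"]),s["tcp_pos"].round(4),"F x,y",(f[:2]@ex).round(1),(f[:2]@ey).round(1),f[2].round(1))
    a=cap("top");b=cap("side");W=cloud(a);im=a["image"]
    H,S,V=[cv2.cvtColor(im,cv2.COLOR_BGR2HSV)[...,i].astype(int) for i in range(3)]
    box=np.zeros(H.shape,bool);box[175:265,255:345]=1
    for n,m,z in(("pin",(abs(H-27)<6)&(S>170)&(V>130),(.065,.12)),("red",((H<6)|(H>174))&(S>170)&(V>90),(.06,.09)),("knob",(H>100)&(H<125)&(S>150)&(V>70),(.085,.13))):
        m=m&box&(W[...,2]>z[0])&(W[...,2]<z[1]);p=W[m]
        if len(p):
            q=np.median(p,0);print(n,len(p),J(q),(q[2]*1000).round(1))
            if n=="knob":
                x,y=J(q);print("keeper ang",np.arctan2(-(y+48),-(x-56)).round(2))
    if save:
        A=cv2.resize(im[170:270,220:350],(520,400),interpolation=cv2.INTER_CUBIC)
        B=cv2.resize(b["image"][180:320,140:322],(520,400),interpolation=cv2.INTER_CUBIC)[:, :270]
        cv2.imwrite(save,np.hstack([A,B]))
if __name__=="__main__":look(*sys.argv[1:])
E
python3 m.py
```

```text
tcp jig (np.float64(3.4), np.float64(0.1)) [0.4527 0.4052 0.0733] F x,y -7.6 0.2 4.8
pin 80 (np.float64(55.0), np.float64(0.6)) 78.0
```

{"api": "step_arm", "payload": {"increments": [{"tx":1.3,"ty":1.5,"tz":0,"ax":0,"ay":0,"az":0,"claw":-1},{"tx":1.3,"ty":1.5,"tz":0,"ax":0,"ay":0,"az":0,"claw":-1},{"tx":0,"ty":0,"tz":0,"ax":0,"ay":0,"az":0,"claw":-1}]}}

```text
time_s: 5.7
tcp_pos: [0.4552, 0.4082, 0.0734]
eef_rot: [179.9, -0.3, -130.1]
contact_force: [-6.3, -4.9, 5.1]
gripper_width: 0.0001
```

```bash
python3 m.py pics/e.png
```

```text
tcp jig (np.float64(7.3), np.float64(0.2)) [0.4552 0.4082 0.0734] F x,y -7.8 1.7 5.1
pin 89 (np.float64(52.9), np.float64(1.2)) 78.0
```

View pics/e.png

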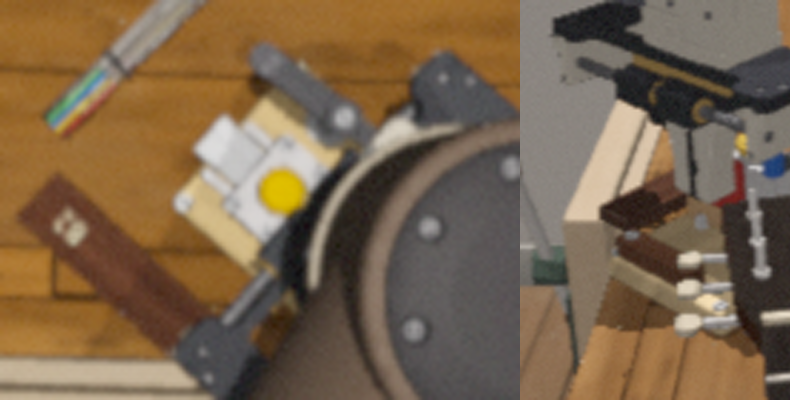

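The pin's head top is at 78 mm, so it has dropped, and the slide's tail now sticks out behind the bridge at (225,155). I'll let go gently and back off.

{"api": "step_arm", "payload": {"increments": [{"tx":-1.9,"ty":-2.3,"tz":0,"ax":0,"ay":0,"az":0,"claw":-1},{"tx":-1.9,"ty":-2.3,"tz":0,"ax":0,"ay":0,"az":0,"claw":-1},{"tx":-1.9,"ty":-2.3,"tz":0,"ax":0,"ay":0,"az":0,"claw":-1},{"tx":-1.9,"ty":-2.3,"tz":0,"ax":0,"ay":0,"az":0,"claw":-1},{"tx":-3.2,"ty":-3.8,"tz":0,"ax":0,"ay":0,"az":0,"claw":-1},{"tx":-3.2,"ty":-3.8,"tz":0,"ax":0,"ay":0,"az":0,"claw":-1},{"tx":-3.2,"ty":-3.8,"tz":0,"ax":0,"ay":0,"az":0,"claw":-1},{"tx":-3.2,"ty":-3.8,"tz":0,"ax":0,"ay":0,"az":0,"claw":-1},{"tx":0,"ty":0,"tz":0,"ax":0,"ay":0,"az":0,"claw":-1},{"tx":0,"ty":0,"tz":0,"ax":0,"ay":0,"az":0,"claw":-1},{"tx":0,"ty":0,"tz":0,"ax":0,"ay":0,"az":0,"claw":-1},{"tx":0,"ty":0,"tz":0,"ax":0,"ay":0,"az":0,"claw":-1}]}}

```text
time_s: 7.0
tcp_pos: [0.4359, 0.3854, 0.0725]
eef_rot: [179.8, -0.1, -130.1]
contact_force: [-0.7, -0.3, -0.7]
gripper_width: 0.0004
```

```bash
python3 m.py
```

```text
tcp jig (np.float64(-22.5), np.float64(0.3)) [0.4359 0.3854 0.0725] F x,y -0.7 0.4 -0.7
pin 83 (np.float64(57.0), np.float64(0.0)) 77.7
red 67 (np.float64(16.3), np.float64(1.9)) 73.2
knob 26 (np.float64(21.8), np.float64(-49.8)) 106.1
keeper ang 0.05
```

The jaw is latched: the lug centre moved by about 20 mm, the pin top is at 78 mm, and there's no contact. Next I'll rise, turn by -45°, and go behind the knob with the tips at z 95.

{"api": "step_arm", "payload": {"increments": [{"tx":0,"ty":0,"tz":26,"ax":0,"ay":0,"az":0,"claw":-1},{"tx":0,"ty":0,"tz":26,"ax":0,"ay":0,"az":0,"claw":-1},{"tx":0,"ty":0,"tz":26,"ax":0,"ay":0,"az":0,"claw":-1},{"tx":7,"ty":-1,"tz":0,"ax":0,"ay":0,"az":-7.5,"claw":-1},{"tx":7,"ty":-1,"tz":0,"ax":0,"ay":0,"az":-7.5,"claw":-1},{"tx":7,"ty":-1,"tz":0,"ax":0,"ay":0,"az":-7.5,"claw":-1},{"tx":7,"ty":-1,"tz":0,"ax":0,"ay":0,"az":-7.5,"claw":-1},{"tx":7,"ty":-1,"tz":0,"ax":0,"ay":0,"az":-7.5,"claw":-1},{"tx":7,"ty":-1,"tz":0,"ax":0,"ay":0,"az":-7.5,"claw":-1},{"tx":0,"ty":0,"tz":0,"ax":0,"ay":0,"az":0,"claw":-1}]}}

```text
time_s: 8.1
tcp_pos: [0.4783, 0.3791, 0.1503]
eef_rot: [179.9, -0.1, -175.2]
contact_force: [0.0, 0.5, 1.1]
gripper_width: 0.0007
```

```bash
python3 m.py pics/f.png
```

```text
tcp jig (np.float64(-0.1), np.float64(-36.3)) [0.4783 0.3791 0.1503] F x,y 0.4 0.3 1.1
red 65 (np.float64(16.2), np.float64(1.7)) 73.1
```

View pics/f.png

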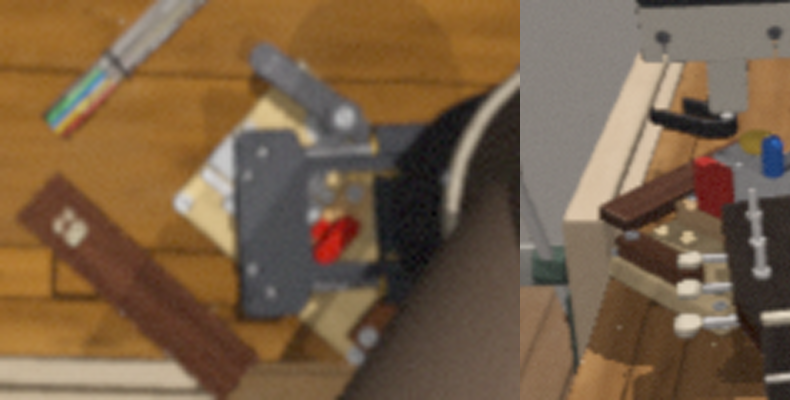

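The jaw is still latched. In the side panel the fingers are above and behind the blue knob at (772,155). I'll go down and touch.

{"api": "step_arm", "payload": {"increments": [{"tx":0,"ty":0,"tz":-18,"ax":0,"ay":0,"az":0,"claw":-1},{"tx":0,"ty":0,"tz":-18,"ax":0,"ay":0,"az":0,"claw":-1},{"tx":0,"ty":0,"tz":0,"ax":0,"ay":0,"az":0,"claw":-1},{"tx":3,"ty":0.3,"tz":0,"ax":0,"ay":0,"az":0,"claw":-1},{"tx":3,"ty":0.3,"tz":0,"ax":0,"ay":0,"az":0,"claw":-1},{"tx":3,"ty":0.3,"tz":0,"ax":0,"ay":0,"az":0,"claw":-1},{"tx":3,"ty":0.3,"tz":0,"ax":0,"ay":0,"az":0,"claw":-1},{"tx":0,"ty":0,"tz":0,"ax":0,"ay":0,"az":0,"claw":-1}]}}

```text
time_s: 9.0
tcp_pos: [0.4896, 0.3799, 0.1146]
eef_rot: [179.9, -0.2, -175.1]
contact_force: [-3.8, -1.8, 1.3]
gripper_width: 0.0005
```

```bash
python3 m.py
```

```text
tcp jig (np.float64(7.7), np.float64(-44.5)) [0.4896 0.3799 0.1146] F x,y -3.8 1.8 1.3
red 12 (np.float64(17.1), np.float64(-8.4)) 72.6
```

{"api": "step_arm", "payload": {"increments": [{"tx":3,"ty":0.3,"tz":0,"ax":0,"ay":0,"az":0,"claw":-1},{"tx":3,"ty":0.3,"tz":0,"ax":0,"ay":0,"az":0,"claw":-1},{"tx":3,"ty":0.3,"tz":0,"ax":0,"ay":0,"az":0,"claw":-1},{"tx":3,"ty":0.3,"tz":0,"ax":0,"ay":0,"az":0,"claw":-1},{"tx":3,"ty":0.3,"tz":0,"ax":0,"ay":0,"az":0,"claw":-1}]}}

```text
time_s: 9.6
tcp_pos: [0.5045, 0.3812, 0.1141]
eef_rot: [179.9, -0.2, -175.1]
contact_force: [-2.0, -2.1, 0.3]
gripper_width: 0.0003
```

{"api": "step_arm", "payload": {"increments": [{"tx":3,"ty":0.3,"tz":0,"ax":0,"ay":0,"az":0,"claw":-1},{"tx":3,"ty":0.3,"tz":0,"ax":0,"ay":0,"az":0,"claw":-1},{"tx":3,"ty":0.3,"tz":0,"ax":0,"ay":0,"az":0,"claw":-1},{"tx":3,"ty":0.3,"tz":0,"ax":0,"ay":0,"az":0,"claw":-1},{"tx":3,"ty":0.3,"tz":0,"ax":0,"ay":0,"az":0,"claw":-1},{"tx":3,"ty":0.3,"tz":0,"ax":0,"ay":0,"az":0,"claw":-1},{"tx":0,"ty":0,"tz":0,"ax":0,"ay":0,"az":0,"claw":-1}]}}

```text
time_s: 10.3
tcp_pos: [0.5234, 0.3843, 0.1147]
eef_rot: [179.8, -0.1, -175.1]
contact_force: [-0.4, -0.3, 0.5]
gripper_width: 0.0003
```

```bash
python3 m.py pics/g.png
```

```text
tcp jig (np.float64(32.7), np.float64(-67.5)) [0.5234 0.3843 0.1147] F x,y -0.5 0.1 0.5
```

View pics/g.png

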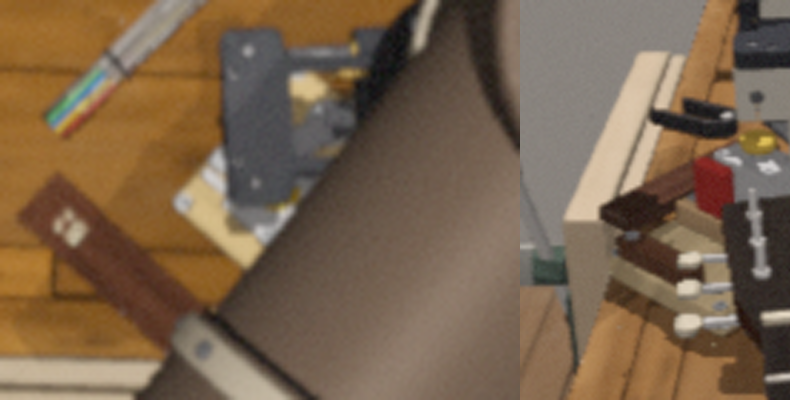

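Knob and keeper are hidden by the arm in both panels. The geometry puts the keeper at about 68°, with small forces. I'll push about 8 mm more in small rows.

{"api": "step_arm", "payload": {"increments": [{"tx":2,"ty":0.2,"tz":0,"ax":0,"ay":0,"az":0,"claw":-1},{"tx":2,"ty":0.2,"tz":0,"ax":0,"ay":0,"az":0,"claw":-1},{"tx":2,"ty":0.2,"tz":0,"ax":0,"ay":0,"az":0,"claw":-1}]}}

```text
time_s: 10.7
tcp_pos: [0.5288, 0.3844, 0.1146]
eef_rot: [179.8, -0.1, -175.1]
contact_force: [-2.0, 1.0, 0.3]
gripper_width: 0.0008
```

{"api": "step_arm", "payload": {"increments": [{"tx":2,"ty":0.2,"tz":0,"ax":0,"ay":0,"az":0,"claw":-1},{"tx":0,"ty":0,"tz":0,"ax":0,"ay":0,"az":0,"claw":-1}]}}

```text
time_s: 10.9
tcp_pos: [0.5309, 0.3849, 0.1145]
eef_rot: [179.8, -0.1, -175.1]
contact_force: [-2.5, 1.3, 0.6]
gripper_width: 0.0003
```

```bash
python3 m.py; python3 - <<'E'
from h import *
b=cap("side");cv2.imwrite("pics/h.png",cv2.resize(b["image"][190:310,170:300],None,fx=4.5,fy=4.5,interpolation=cv2.INTER_CUBIC))
E
```

```text
tcp jig (np.float64(38.0), np.float64(-72.9)) [0.5309 0.3849 0.1145] F x,y -0.6 2.7 0.6
```

View pics/h.png

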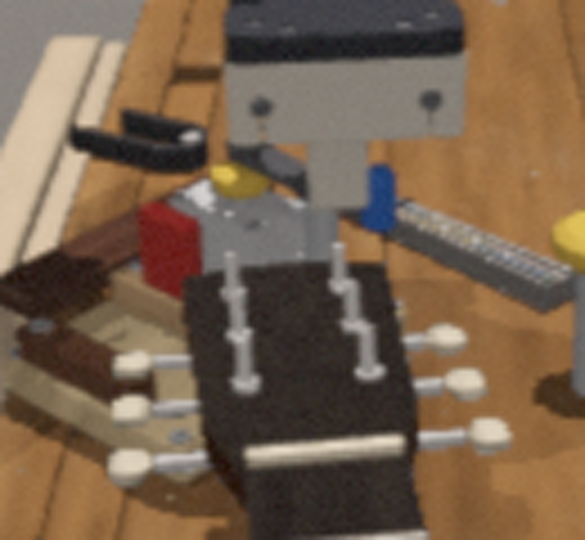

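The side view shows the finger at (335,170) against the blue knob at (380,198), and the keeper arm near the yellow head at (240,180). I'll measure the knob in this view.

```bash
cat > k.py <<'E'
from m import *
b=cap("side");im=b["image"];W=cloud(b)
H,S,V=[cv2.cvtColor(im,cv2.COLOR_BGR2HSV)[...,i].astype(int) for i in range(3)]
m=(H>100)&(H<125)&(S>150)&(V>70);m[:,:240]=0;m[:,270:]=0;m[:220]=0;m[250:]=0
v,u=np.nonzero(m);print(len(u),u.mean(),v.mean());q=np.median(W[m],0)
c=-np.array(b["R"]).T@b["t"];d=(q-c)[:2];d/=np.linalg.norm(d)
k=q[:2]+d*.006;x,y=J(k);print("front",q,"knob jig",x,y,"r",np.hypot(x-56,y+48),"ang",np.arctan2(-(y+48),-(x-56)))
E
python3 k.py
```

```text
59 254.08474576271186 234.64406779661016
front [0.54745601 0.38174125 0.09343174] knob jig 50.7 -83.7 r 36.09127318341652 ang 1.423413433805514
```

{"api": "step_arm", "payload": {"increments": [{"tx":1.5,"ty":0.1,"tz":0,"ax":0,"ay":0,"az":0,"claw":-1},{"tx":0,"ty":0,"tz":0,"ax":0,"ay":0,"az":0,"claw":-1}]}}

```text
time_s: 11.3
tcp_pos: [0.532, 0.3851, 0.1145]
eef_rot: [179.8, -0.1, -175.1]
contact_force: [-4.4, 3.7, -0.0]
gripper_width: 0.0005
```

```bash
python3 k.py
```

```text
56 254.73214285714286 234.58928571428572
front [0.54904936 0.38261812 0.09222755] knob jig 52.4 -84.4 r 36.57758876689387 ang 1.4722158131560936
```

{"api": "step_arm", "payload": {"increments": [{"tx":1,"ty":0.1,"tz":0,"ax":0,"ay":0,"az":0,"claw":-1},{"tx":0,"ty":0,"tz":0,"ax":0,"ay":0,"az":0,"claw":-1}]}}

```text
time_s: 11.55
tcp_pos: [0.5327, 0.3855, 0.1145]
eef_rot: [179.8, -0.2, -175.1]
contact_force: [-5.9, 4.6, 0.4]
gripper_width: 0.0004
```

{"api": "step_arm", "payload": {"increments": [{"tx":-4,"ty":-0.4,"tz":0,"ax":0,"ay":0,"az":0,"claw":-1},{"tx":-6,"ty":-0.6,"tz":0,"ax":0,"ay":0,"az":0,"claw":-1},{"tx":0,"ty":0,"tz":25,"ax":0,"ay":0,"az":0,"claw":-1},{"tx":0,"ty":0,"tz":35,"ax":0,"ay":0,"az":0,"claw":-1},{"tx":0,"ty":0,"tz":40,"ax":0,"ay":0,"az":0,"claw":-1},{"tx":0,"ty":-40,"tz":0,"ax":0,"ay":0,"az":0,"claw":-1},{"tx":0,"ty":-40,"tz":0,"ax":0,"ay":0,"az":0,"claw":-1},{"tx":0,"ty":-40,"tz":0,"ax":0,"ay":0,"az":0,"claw":-1},{"tx":0,"ty":-40,"tz":0,"ax":0,"ay":0,"az":0,"claw":-1},{"tx":0,"ty":-40,"tz":0,"ax":0,"ay":0,"az":0,"claw":-1},{"tx":0,"ty":-40,"tz":0,"ax":0,"ay":0,"az":0,"claw":-1},{"tx":0,"ty":0,"tz":0,"ax":0,"ay":0,"az":0,"claw":-1}]}}

```text
time_s: 12.75
tcp_pos: [0.5224, 0.1396, 0.215]
eef_rot: [179.9, -0.1, -175.3]
contact_force: [0.1, -0.1, 0.4]
gripper_width: 0.0001
```

```bash
python3 m.py pics/i.png
```

```text
tcp jig (np.float64(-155.6), np.float64(-223.7)) [0.5224 0.1396 0.215 ] F x,y 0.0 -0.2 0.4
pin 7 (np.float64(48.3), np.float64(0.1)) 77.4
red 61 (np.float64(16.3), np.float64(1.8)) 73.2
knob 26 (np.float64(53.4), np.float64(-82.7)) 105.9
keeper ang 1.5
```

View pics/i.png

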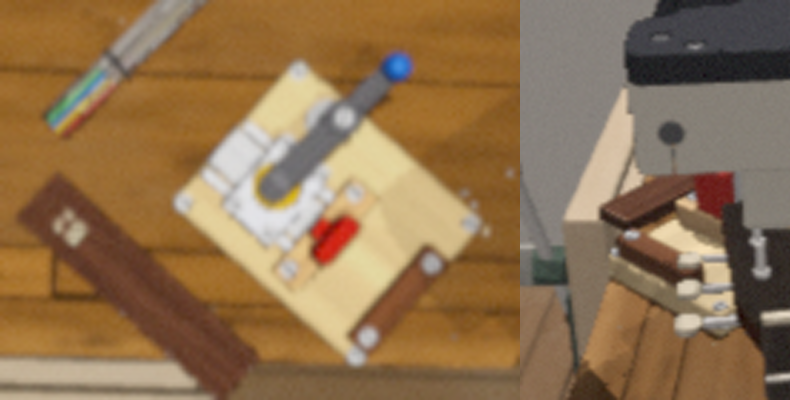

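The keeper lies over the yellow head at (277,185), the knob is at (397,66), the jaw is latched and the bystanders haven't moved. Handing in.

```bash
python3 -c "
from plant import r
print(r.close_job())"
```

```text
the job is handed in; nothing more can be done
None
```

The jig is ready for loading, and I handed the job in at about 13 s of the 54 s; `r.close_job()` gives no verdict.

- **Jaw:** I pushed the red lug with shut fingertips at about 8 N, to an estimated 27 mm of travel, until the pin dropped. I then let go and backed off.
- **Keeper:** I pushed the blue knob round in a straight line with forces up to about 7.5 N and stopped short of the hard end.

**Last checks:**
- The lug centre is at jig x 16.3 mm, so the jaw is latched at about 20 mm.
- The pin's head top is at about 77.5 mm, which puts its lower end at about 24 mm, in the notch.
- The keeper is at about 1.50 rad and over the yellow head in the picture.
- The blank and files look unmoved in the last picture. The capo is outside that view, but nothing went near it.
- The arm is clear, with only sensor noise on the force reading.

**What disagreed:**
- The pin had already dropped when I estimated only about 23 mm of jaw travel, so I pushed about 4 mm further to be safely past 24 mm.
- The TCP stopped about 4 mm higher than I meant during the lug push, with an upward force of about 5 N that I took to be friction. It did no harm.
- In the last picture only a sliver of the pin's head shows round the keeper, so its measured x (48 mm instead of 56) isn't reliable.

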